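Pin the strap clamp and find the socket for its nut

ROBOT

A 6-joint arm with a two-finger parallel gripper is mounted at the origin on a cart in front of the work surface, level with it; the furniture and walls round the work are solid. World frame = base frame: x ahead of the robot, y to its left, z up, the work surface at z = 0. Lengths are in m, angles in rad, forces in N, time in s.
With the tool pointing down it reaches from about 0.375 to 0.975 m from the base axis. Payload 3.8 kg.
Tool frame: the origin (TCP) lies at the centre of the arm's flange, where the gripper is bolted on; the fingertips stand 173 mm ahead of it and the grasp point (between the pads) lies 155 mm ahead of it; z points along the fingers, y is the direction in which the jaws open and shut (so a half turn about z gives the same grasp; the last joint's range is limited). The gripper opens to 85 mm and grips with 20 to 120 N. Pads are 22 mm wide; open, the fingers measure 114 mm over their backs; the gripper's body (76 mm by 85 mm) begins 54 mm behind the grasp point. The pads swing forward as they close: fully open they stand 13 mm farther back than shut.
Start: joints at [1.109, 0.264, 1.604, -0, 1.274, -0.037], TCP at [0.278, 0.615, 0.405] pointing down, gripper open.
Joint ranges: [-2.63, 2.63], [-0.94, 2.18], [0.31, 2.57], [-1.31, 4.45], [0, 2.66], [-2.55, 2.55]. Speed limits (rad/s): [2.57, 2.57, 3.14, 3.14, 3.14, 3.14].

INTERFACE

Orientations are given as a rotation vector (axis times angle).
In Python, from plant import goto, move_linear, set_joints, let_go, close, dwell, inverse_kinematics, camera, camera_info, MotionError, sign_off, current_time, current_qpos, current_joint_vel, current_joint_torque, current_position, current_eef_rot, current_force, current_wrist_torque, current_finger_gap gives the robot as it stands. Calls block until the motion is done:
- goto(position, orientation): joint-space move of the TCP to a pose.
- move_linear(position, frame=None, rate=0.15): straight line of the TCP; frame=None keeps the orientation; rate is the mean speed in m/s.
- set_joints(angles): joint-space move.
- let_go() and close(grasp_force=None): open the fingers fully, or close them until they stop; grasp_force is the grip in N (None keeps the last).
- dwell(seconds).
- inverse_kinematics(position, orientation): joint angles nearest the present ones, or None.
- camera(name): name is "side" or "top"; returns the picture (400x640x3 uint8, blue, green, red); there is no depth.
- camera_info(name): a dict with "mtx" (3x3 intrinsics, pixels), "D" ([k1, k2, p1, p2, k3] as OpenCV has them; the pictures are not rectified), "eye" and "attitude" of the camera in the world. Camera axes: x right, y down, z forward; pixel columns grow to the right and rows downward; lengths in m; the calibration is good to about 2 mm. A picture is of the moment at which its call begins. camera_info takes no time and is no camera call.
A pose or a line that the arm cannot do raises MotionError and nothing moves.
- sign_off(): hands the job in, once; it reports no verdict.
Readings, each from a call of its own:
- current_time(): time.
- current_qpos(): joint angles.
- current_joint_vel(): joint speeds.
- current_joint_torque(): joint torques, N m.
- current_position(): TCP position.
- current_eef_rot(): TCP orientation.
- current_force(): force on the tool from outside, world axes, zero at the start.
- current_wrist_torque(): the same for the moment, N m.
- current_finger_gap(): opening from 0.0 (shut) to 1.0 (fully open).
Only numpy, scipy, OpenCV 4.12 (cv2) and the standard library are available. Lean on these libraries where they do the work, as an engineer would, in place of code of your own. Each camera call takes 0.05 s, during which the arm holds its last target.

TASK

Push the strap clamp's headed hinge pin home until its head sits against the fork, so that the strap cannot kick up when it is tightened. Then try the sockets on the clamp nut (the hexagon nut nearer the hinge), smallest first: the right one is the smallest that goes fully down over the nut, and any that does not fit goes back upright into a hole of the wooden rack. Finish while still holding the right socket upright and fully seated on that nut, without letting go of it, and leave the pliers, screwdriver and brush where they lie.

Things in the scene. Friction and masses are not known exactly. Their poses are not given: they have to be found in the camera images.
- clamp: fixed strap clamp: grey base 175 x 80 x 18 mm (x = -35 to 140 mm) with a two-eared fork at one end; a steel strap (does not move) runs level from the fork along +x to a brass blank. Origin: on the bench under the hinge axis, mid-width; z up. Hinge axis along y at z = 57 mm; the ears' outer faces at y = +-23 mm, tops at z = 72 mm; strap top z = 64 mm.
- pin_head (a point): centre of the outer face of the hinge pin's head; y points out of the head. Loose steel pin: head 20 mm wide, 5 mm thick, shank 10 x 52 mm, in 12 mm holes. It lies along the hinge axis, entered from the clamp's +y side, 18 to 26 mm short of home; a few N along the clamp's -y push it in. Home, this point is at y = 28 mm in the clamp's frame.
- clamp_stud (a point): the place of the nut to work on: on the clamp's strap 60 mm from the hinge axis along the clamp's x, at the top of the washer (z = 67 mm), the level of both nuts' undersides. A socket that fits has 1 to 2 mm play over the flats, must be turned to the flats within about 7 degrees, and goes down till its mouth rests on the washer; one too small stops 12 mm higher, on the nut's top.
- nut_p: fixed steel hex nut, 12 mm high, on a 30 mm washer on the strap; size across flats NOT known (16 to 25 mm, the two nuts differ). Origin: centre of underside, z up, x square to a pair of flats. Top edge bevelled 1 mm; a 12 mm thread end stands 5 mm above it. The two nuts change places between starts: one at clamp_stud (the one to work on), one at the strap's nose, 52 mm farther from the hinge.
- nut_q: fixed steel hex nut, 12 mm high, on a 30 mm washer on the strap; size across flats NOT known (16 to 25 mm, the two nuts differ). Origin: centre of underside, z up, x square to a pair of flats. Top edge bevelled 1 mm; a 12 mm thread end stands 5 mm above it. The two nuts change places between starts: one at clamp_stud (the one to work on), one at the strap's nose, 52 mm farther from the hinge.
- socket_small_grip (a point): the smallest of three loose upright sockets, each with a dark knurled adapter on top. Point: centre of the adapter (30 mm across, 28 mm high), to grip by; z up, x square to a pair of hex flats. Mouth 54 mm below the point, facing down: hex opening 18.8 mm across flats, 22 mm deep. Socket body 27 mm across, 32 mm high; a neck parts it from the adapter. 0.09 to 0.15 kg.
- socket_medium_grip (a point): the middle one of three loose upright sockets, each with a dark knurled adapter on top. Point: centre of the adapter (30 mm across, 28 mm high), to grip by; z up, x square to a pair of hex flats. Mouth 54 mm below the point, facing down: hex opening 25.8 mm across flats, 22 mm deep. Socket body 34.5 mm across, 32 mm high; a neck parts it from the adapter. 0.11 to 0.19 kg.
- socket_large_grip (a point): the largest of three loose upright sockets, each with a dark knurled adapter on top. Point: centre of the adapter (30 mm across, 28 mm high), to grip by; z up, x square to a pair of hex flats. Mouth 54 mm below the point, facing down: hex opening 30.8 mm across flats, 22 mm deep. Socket body 40 mm across, 32 mm high; a neck parts it from the adapter. 0.17 kg.
- rack: wooden socket rack, fixed: block 184 x 64 x 70 mm, origin at the centre of its underside, x along its length, z up. Three round holes 46 mm across and 8 mm deep at x = -60, 0 and +60 mm, one socket standing in each, mouth down (its adapter point then 116 mm above the bench); which socket stands in which hole changes.
- polishing_motor: fixed green polishing motor standing between clamp and rack, an obstacle to go round in front of or over: 164 x 220 mm, 187 mm high, origin at the centre of its underside. Along y, either way, a felt wheel 130 mm across at 161 mm and a thin tapered spindle out to 250 mm, on an axis 117 mm high. A wall shelf hangs 0.62 m above the bench at the far right (world y below -0.41).
- pliers: loose pliers lying on the bench, 129 mm long; leave alone
- screwdriver: loose screwdriver lying on the bench, 143 mm long; leave alone
- brush: loose narrow wooden brush lying on the bench, 150 mm long; leave alone
There are look-alikes about, which are no part of the job. What is shaped like the part that bears socket_small_grip but yellow is not meant. Leave any orange look-alike of the part that bears socket_medium_grip alone.

How it is judged:
By the outcome, as a careful person would: the job done as asked, in the order asked, and still so for the second after the job is handed in, while the arm keeps its last pose, push and grip.
It also fails if it takes over 72 s, if anything falls off the work surface, if the arm or the gripper's body presses on something with over 40 N, if the wrist force passes 120 N, or if a joint passes its speed limit or range.

## Working session

There is one attempt and no reset: what is moved stays moved. The work goes in short steps, each a Python script; the robot and the scene stay as the last script left them, time stands still between calls to the robot, and variables do not carry over. Pictures are saved under pics/ and viewed, and the job is handed in when it is done.

```bash
ls; mkdir -p pics; python3 - <<'E'
from plant import *
import cv2
for n in("side","top"):
    cv2.imwrite(f"pics/{n}0.png",camera(n)); i=camera_info(n); print(n,{k:(v.tolist() if hasattr(v,'tolist') else v) for k,v in i.items()})
print(current_time(),current_position(),current_eef_rot())
E
```

```text
pics
side {'mtx': [[383.52185740284665, 0.0, 316.9492296855247], [0.0, 383.52185740284665, 191.23613954071297], [0.0, 0.0, 1.0]], 'D': [-0.00491882258506037, 0.0, 0.0, 0.0, 0.0], 'eye': [0.06854717623369186, 0.6267667751541734, 0.6205414818158036], 'attitude': [-0.7333676200658306, 2.4384681417791145, -1.2953622288231468]}
top {'mtx': [[414.56177110006786, 0.0, 317.483750293661], [0.0, 414.56177110006786, 195.82081680947823], [0.0, 0.0, 1.0]], 'D': [-0.10140364035837734, 0.0, 0.0, 0.0, 0.0], 'eye': [0.28544358136376735, -0.02180461200020725, 1.0520334112051188], 'attitude': [-2.122422899492978, 2.0976799284885304, -0.16557795793640287]}
0.1 [0.27806856 0.61473351 0.40346417] [-0.66217934 -3.07047843  0.00312746]
```

View pics/side0.png

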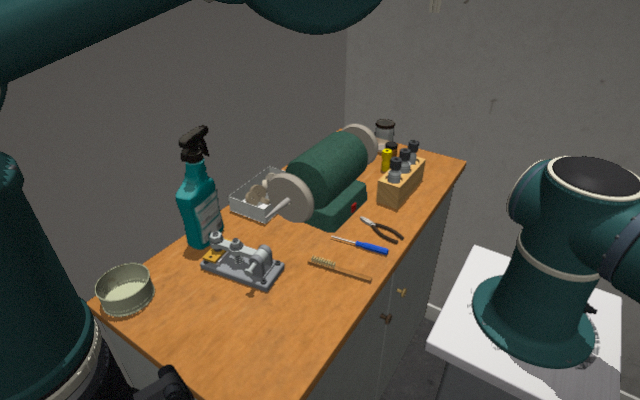

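View pics/top0.png

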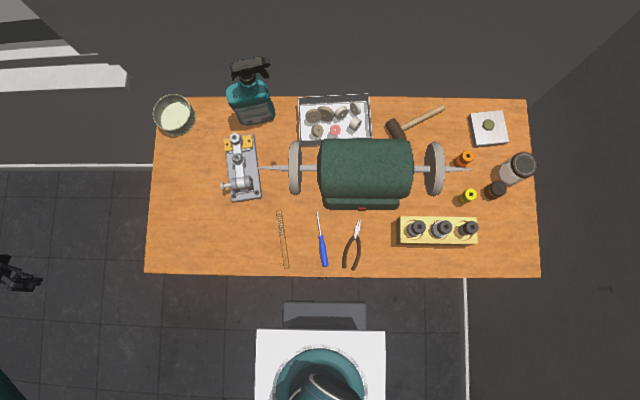

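The top view shows the clamp at about (240,165) with its hinge at the lower end. The rack is at (438,230), and the motor is between them. The yellow and orange look-alikes are at (470,195) and (465,158). Next I'll enlarge the crops.

```bash
python3 - <<'E'
import cv2
t=cv2.imread("pics/top0.png");s=cv2.imread("pics/side0.png")
def crop(im,x,y,w,h,k,n):
    cv2.imwrite(n,cv2.resize(im[y:y+h,x:x+w],None,fx=k,fy=k,interpolation=cv2.INTER_CUBIC))
crop(t,210,125,60,80,7,"pics/tc.png")
crop(t,390,205,100,50,8,"pics/tr.png")
crop(s,190,220,100,75,8,"pics/sc.png")
crop(s,365,130,70,80,7,"pics/sr.png")
E
```

```text
(no output)
```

View pics/tc.png

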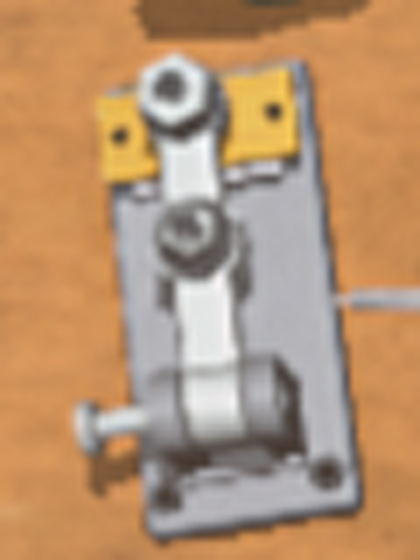

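View pics/tr.png

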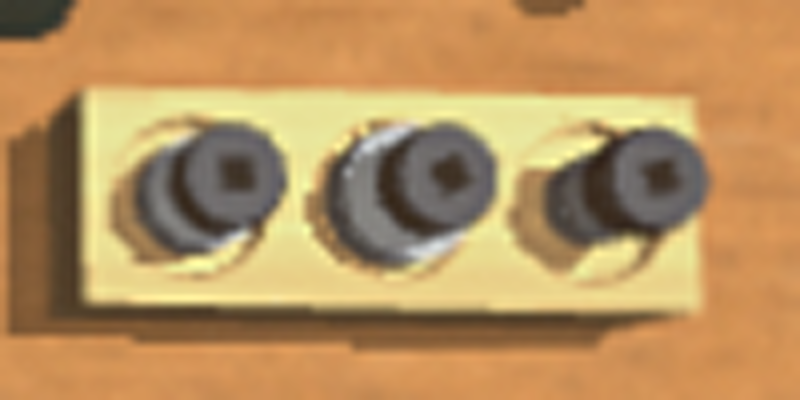

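View pics/sc.png

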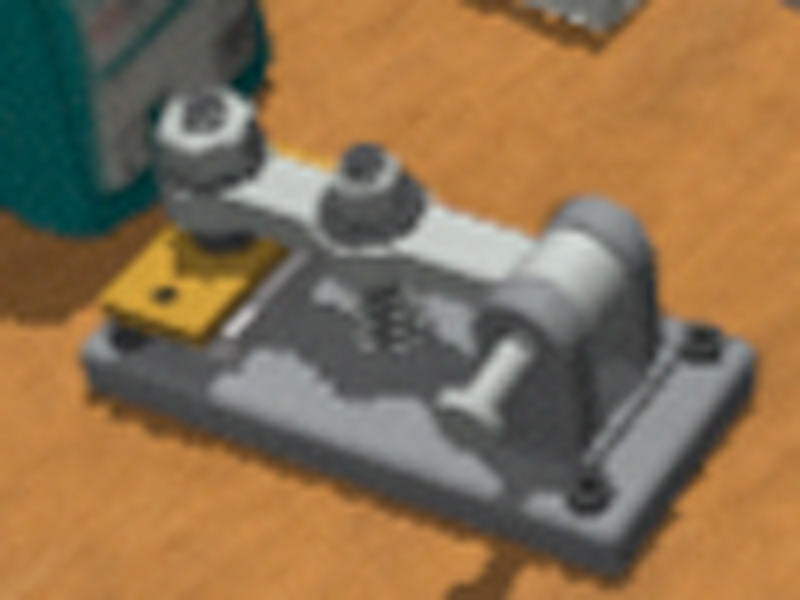

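View pics/sr.png

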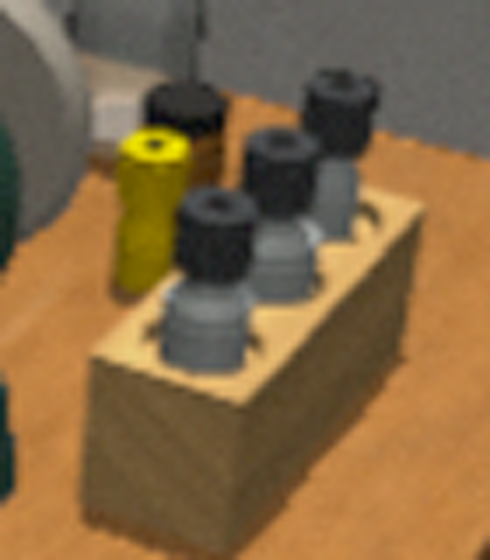

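The clamp is clear in both views: pin head at top ≈(221,186), work nut ≈(236.5,157.5), nose nut ≈(234,137). By body width, the rack sockets left to right are medium, large, small. I'll fit the poses using both cameras.

```bash
cat > h.py <<'E'
import numpy as np, cv2
from scipy.spatial.transform import Rotation as R
from scipy.optimize import least_squares
import json,os
try: I=None
except: pass
from plant import camera_info
I={n:camera_info(n) for n in("side","top")}
def proj(n,P):
    i=I[n]; Rw=R.from_rotvec(i["attitude"]).as_matrix()
    Pc=(np.atleast_2d(P)-np.array(i["eye"]))@Rw
    return cv2.projectPoints(Pc.reshape(-1,1,3),np.zeros(3),np.zeros(3),np.array(i["mtx"]),np.array(i["D"]))[0].reshape(-1,2)
def onz(n,uv,z):
    i=I[n]; Rw=R.from_rotvec(i["attitude"]).as_matrix()
    p=cv2.undistortPoints(np.array([[uv]],float),np.array(i["mtx"]),np.array(i["D"]))[0,0]
    d=Rw@np.array([p[0],p[1],1]); e=np.array(i["eye"]); return e+d*(z-e[2])/d[2]
def uc(x,y,ox,oy,k): return ((x+.5)/k-.5+ox,(y+.5)/k-.5+oy)
def fr(p,P):
    c,s=np.cos(p[2]),np.sin(p[2]); P=np.atleast_2d(P)
    return np.c_[p[0]+c*P[:,0]-s*P[:,1],p[1]+s*P[:,0]+c*P[:,1],P[:,2]]
def fit(obs,p0):
    f=lambda p:np.concatenate([(proj(n,fr(p,P))[0]-uv) for n,uv,P in obs])
    return least_squares(f,p0,loss='soft_l1'),f
E
python3 - <<'E'
from h import *
T=lambda x,y:uc(x,y,210,125,7)
S=lambda x,y:uc(x,y,190,220,8)
obs=[("top",T(148,527),(-.035,.04,.018)),("top",T(360,502),(-.035,-.04,.018)),("top",T(298,65),(.14,-.04,.018)),
("side",S(755,352),(-.035,-.04,.018)),("side",S(622,558),(-.035,.04,.018)),("side",S(85,355),(.14,.04,.018)),
("top",T(187,229),(.06,0,.084)),("top",T(170,85),(.112,0,.084)),("side",S(365,155),(.06,0,.084)),("side",S(205,100),(.112,0,.084))]
r,f=fit(obs,[.6,.15,0]); print(r.x,np.degrees(r.x[2])); print(f(r.x).reshape(-1,2).round(1).tolist())
for only in("top","side"):
    o=[q for q in obs if q[0]==only]; print(only,fit(o,r.x)[0].x)
for y in(.045,.05,.055): print(y,proj("top",fr(r.x,(0,y,.057))),T(82,428),proj("side",fr(r.x,(0,y,.057))),S(470,415))
# rack
T=lambda x,y:uc(x,y,390,205,8); S=lambda x,y:uc(x,y,365,130,7)
obs=[("top",T(85,90),(-.092,.032,.07)),("top",T(82,303),(-.092,-.032,.07)),("top",T(700,313),(.092,-.032,.07)),("top",T(694,97),(.092,.032,.07)),
("side",S(92,355),(-.092,.032,.07)),("side",S(240,405),(-.092,-.032,.07)),("side",S(425,207),(.092,-.032,.07))]
for a in(-1.57,):
    r,f=fit(obs,[.45,-.3,a]);print(r.x,r.cost,f(r.x).reshape(-1,2).round(1).tolist())
    for only in("top","side"):
        o=[q for q in obs if q[0]==only]; print(only,fit(o,r.x)[0].x)
    for x in(-.06,0,.06): print(fr(r.x,(x,0,.116)),(np.array(proj("top",fr(r.x,(x,0,.130)))[0])-(390,205))*8+3.5,(np.array(proj("side",fr(r.x,(x,0,.130)))[0])-(365,130))*7+3)
for n,uv in(("m",(236,172)),("l",(447,174)),("s",(660,174))): print(n,onz("top",T(*uv),.130))
E
```

```text
[0.50414502 0.20108906 0.16354922] 9.370680013347897
[[-0.9, 1.8], [-0.4, 0.6], [0.5, -1.3], [1.7, -1.5], [-0.2, -2.0], [-1.2, -1.0], [-0.9, -0.5], [-0.7, 0.1], [0.4, 0.0], [0.4, 0.5]]
top [0.50440474 0.1995236  0.17055585]
side [0.50253026 0.20380198 0.15061852]
0.045 [[222.69010223 185.5535685 ]] (221.28571428571428, 185.71428571428572) [[249.29623754 270.42550272]] (248.3125, 271.4375)
0.05 [[220.72331539 185.8601445 ]] (221.28571428571428, 185.71428571428572) [[247.93920301 272.07908277]] (248.3125, 271.4375)
0.055 [[218.7579074  186.16662971]] (221.28571428571428, 185.71428571428572) [[246.56892597 273.74880015]] (248.3125, 271.4375)
[ 0.39177394 -0.27933292 -1.58212595] 2.079200355106633 [[-0.6, -0.4], [-0.0, -0.2], [-0.2, -0.2], [-0.5, 0.1], [0.1, -0.8], [1.0, -0.7], [0.8, -1.0]]
top [ 0.39134031 -0.28015261 -1.58042943]
side [ 0.39167833 -0.27455607 -1.58103955]
[[ 0.3924537  -0.21933677  0.116     ]] [231.06470136 172.3135732 ] [221.1434655  201.06955547]
[[ 0.39177394 -0.27933292  0.116     ]] [444.2548841  176.20900563] [286.57639683 138.59853107]
[[ 0.39109418 -0.33932907  0.116     ]] [655.61234748 179.85990501] [347.07521647  80.83528948]
m [ 0.39255194 -0.22072424  0.13      ]
l [ 0.39239957 -0.28013266  0.13      ]
s [ 0.39275167 -0.34066341  0.13      ]
```

```bash
cat >> h.py <<'E'
def tri(uvs):
    """uvs: dict cam->uv; least-squares point"""
    f=lambda P:np.concatenate([proj(n,P)[0]-uv for n,uv in uvs.items()])
    r=least_squares(f,[.5,0,.1]); return r.x,np.abs(r.fun).max()
def down(phi):
    c,s=np.cos(phi),np.sin(phi)
    return R.from_matrix(np.array([[c,s,0],[s,-c,0],[0,0,-1.]])).as_rotvec()
E
python3 - <<'E'
from h import *
T=lambda x,y:uc(x,y,210,125,7)
S=lambda x,y:uc(x,y,190,220,8)
for n,a,b in(("stud",(187,229),(365,155)),("nose",(170,85),(205,100)),("head",(80,428),(470,415))):
    print(n,tri({"top":T(*a),"side":S(*b)}))
print("spindle",onz("top",T(340,298),.117))
t=cv2.imread("pics/top0.png");s=cv2.imread("pics/side0.png")
a=cv2.resize(t[130:170,222:252],None,fx=15,fy=15,interpolation=cv2.INTER_CUBIC)
cv2.imwrite("pics/tn.png",a)
b=cv2.resize(s[225:255,205:250],None,fx=16,fy=16,interpolation=cv2.INTER_CUBIC);cv2.imwrite("pics/sn.png",b)
from plant import *
for phi in (np.pi/2+.16,-np.pi/2+.16,): print(inverse_kinematics([.5,.27,.25],down(phi)),inverse_kinematics([.39,-.34,.271],down(phi)))
E
```

```text
stud (array([0.56388424, 0.20991656, 0.0826274 ]), np.float64(0.5840680196520793))
nose (array([0.61576332, 0.21832627, 0.08399937]), np.float64(0.3627999878557375))
head (array([0.49598908, 0.24936549, 0.0579678 ]), np.float64(0.07327392595959736))
spindle [0.52877767 0.14760516 0.117     ]
[ 4.51299939e-01  2.09349728e-01  1.97753817e+00 -4.44089210e-16
  9.54704753e-01  2.91299939e-01] [-7.65155906e-01  9.23104965e-02  2.06879497e+00 -4.44089210e-16
  9.80487190e-01 -9.25155906e-01]
None [-7.65155906e-01  9.23104965e-02  2.06879497e+00 -4.44089210e-16
  9.80487190e-01  2.21643675e+00]
```

View pics/tn.png

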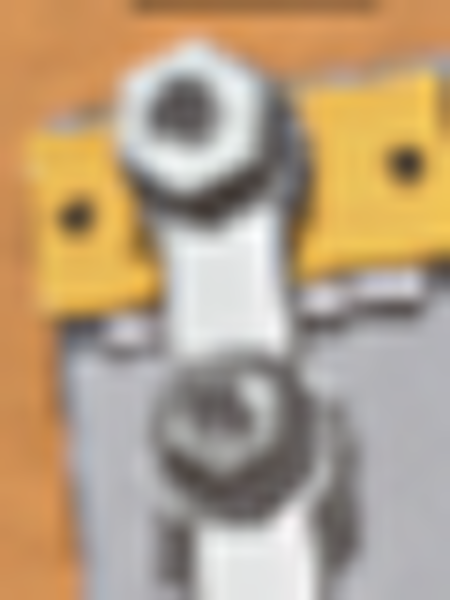

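View pics/sn.png

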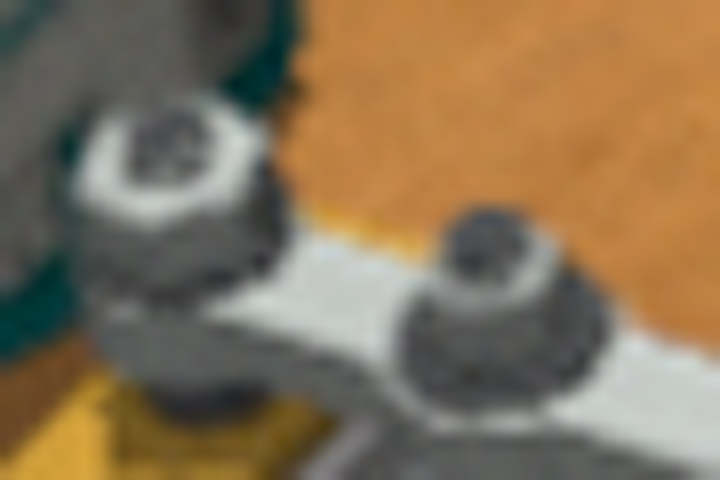

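The work nut is clearly the smaller of the two, so the small socket should fit. The triangulated stud, nose and pin head agree with the fitted clamp pose to about 1 mm. Pin first.

```bash
python3 - <<'E'
from h import *; from plant import *
C=[.5042,.2005,.163]
phi=np.pi/2+.163
P=lambda y,z:fr(C,(0,y,z))[0]
t=current_time()
close(40); print(current_time()-t)
goto(P(.085,.30),down(phi)); print(current_time()-t,current_position())
move_linear(P(.085,.218),rate=.2); print(current_time()-t,current_position(),current_force())
move_linear(P(.064,.218),rate=.1); print(current_time()-t,current_force())
cv2.imwrite("pics/s1.png",camera("side"));cv2.imwrite("pics/t1.png",camera("top"))
E
python3 -c "
import cv2
s=cv2.imread('pics/s1.png')[200:300,190:310];cv2.imwrite('pics/s1c.png',cv2.resize(s,None,fx=6,fy=6,interpolation=2))"
```

```text
0.7667
2.275 [0.49045893 0.28529482 0.30055046]
2.8333 [0.49044374 0.28514752 0.21826412] [-0.00601553  0.08942763  0.59590342]
3.1917 [-0.61154502 -0.32273014 -0.25431466]
```

View pics/s1c.png

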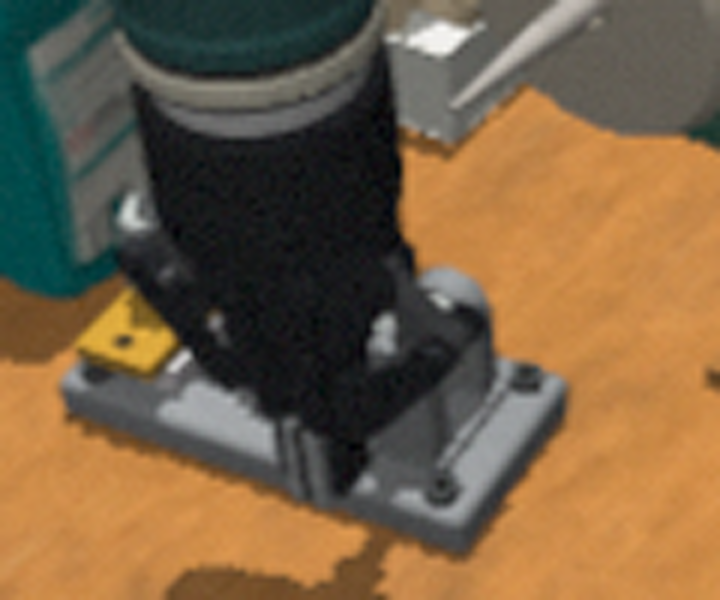

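The fingertips sit right beside the pin head, with clearance from the nuts and spindle. Pushing in steps while watching the force.

```bash
python3 - <<'E'
from h import *; from plant import *
C=[.5042,.2005,.163]
P=lambda y,z:fr(C,(0,y,z))[0]
ey=np.array([-np.sin(.163),np.cos(.163),0])
t=current_time()
for y in list(np.arange(.056,.044,-.004))+list(np.arange(.044,.033,-.001)):
    move_linear(P(y,.218),rate=.05); f=np.array(current_force())@ey
    a=(np.array(current_position())-[C[0],C[1],0])@ey
    print(round(y,4),round(a,4),round(f,1),round(current_time()-t,2))
    if f>14: break
E
```

```text
0.056 0.056 1.7 0.31
0.052 0.0515 0.5 0.56
0.048 0.0476 0.5 0.81
0.044 0.0437 0.5 1.06
0.044 0.044 -0.7 1.31
0.043 0.043 -0.1 1.56
0.042 0.0419 0.4 1.81
0.041 0.0409 0.5 2.06
0.04 0.0399 0.3 2.31
0.039 0.0389 0.5 2.56
0.038 0.0381 1.2 2.81
0.037 0.0378 5.5 3.06
0.036 0.0375 9.6 3.31
0.035 0.0372 13.0 3.56
0.034 0.0369 14.8 3.81
```

```bash
python3 - <<'E'
from h import *; from plant import *
C=[.5042,.2005,.163]
P=lambda y,z:fr(C,(0,y,z))[0]
t=current_time()
T=lambda x,y:uc(x,y,390,205,8); S=lambda x,y:uc(x,y,365,130,7)
for n,a,b in(("s",(660,174),(341,80)),("m",(236,172),(216,203)),("l",(447,174),(283,142))):
    print(n,tri({"top":T(*a),"side":S(*b)}))
move_linear(P(.060,.218),rate=.15)
move_linear(P(.065,.44),rate=.35); print(current_time()-t)
goto([.392,-.341,.44],down(np.pi/2)); print(current_time()-t,current_time(),current_qpos())
cv2.imwrite("pics/s2.png",camera("side"));cv2.imwrite("pics/t2.png",camera("top"))
s=cv2.imread('pics/s2.png')[220:295,190:290];cv2.imwrite('pics/s2c.png',cv2.resize(s,None,fx=8,fy=8,interpolation=2))
s=cv2.imread('pics/t2.png')[125:205,210:270];cv2.imwrite('pics/t2c.png',cv2.resize(s,None,fx=7,fy=7,interpolation=2))
E
```

```text
s (array([ 0.39334704, -0.34086513,  0.12900594]), np.float64(0.2774370409883886))
m (array([ 0.39366614, -0.22090014,  0.1278588 ]), np.float64(0.4698857172613202))
l (array([ 0.3930184 , -0.28074632,  0.12744984]), np.float64(0.18098160346823988))
1.108299999999999
3.3083 10.5083 [-7.62529888e-01 -5.33312651e-02  1.88761484e+00  3.46084941e-04
  1.30740512e+00 -7.63727364e-01]
```

View pics/s2c.png

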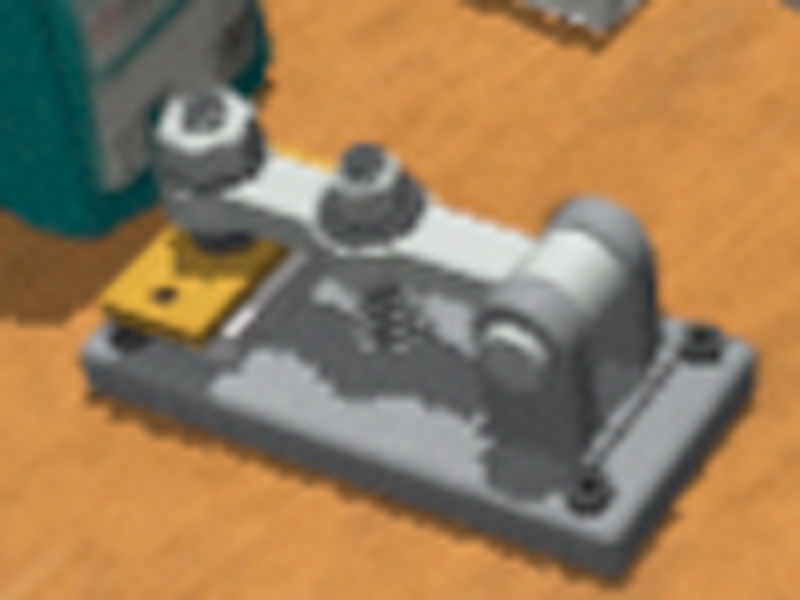

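View pics/t2c.png

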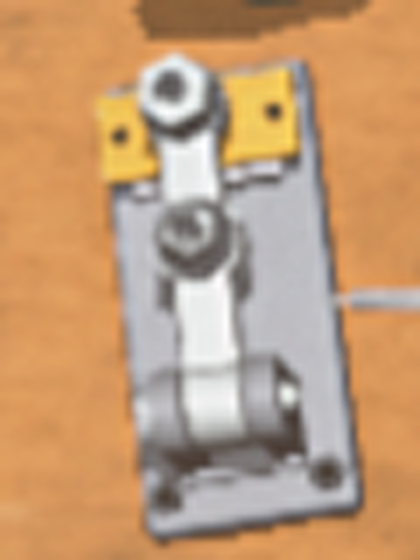

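View pics/s2.png

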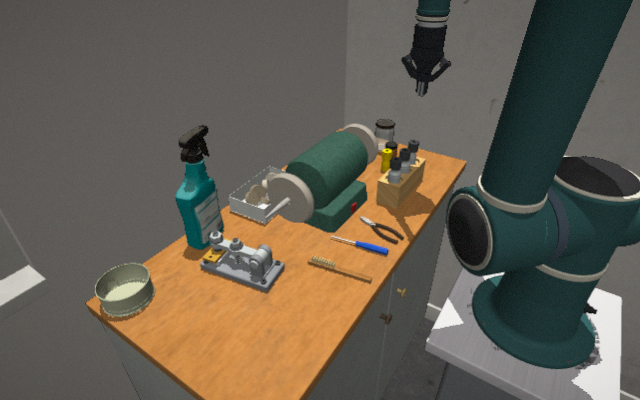

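The pin is home: the head is flush with the ear at side crop (512,345), and the shank end shows on the far side in the top view. Now I'll pick the small socket from the rightmost hole.

```bash
python3 - <<'E'
from h import *; from plant import *
t=current_time()
let_go(); print(current_time()-t)
goto([.393,-.3405,.33],down(np.pi/2))
f0=np.array(current_force())
move_linear([.393,-.3405,.271],rate=.12); print(current_time()-t,current_force()-f0)
cv2.imwrite("pics/t3.png",camera("top"));cv2.imwrite("pics/s3.png",camera("side"))
close(60); print(current_time()-t,current_finger_gap(),current_position(),current_force()-f0)
move_linear([.393,-.3405,.36],rate=.25); print(current_time()-t,current_finger_gap(),current_force()-f0)
cv2.imwrite("pics/s4.png",camera("side"));cv2.imwrite("pics/t4.png",camera("top"))
a=cv2.resize(cv2.imread("pics/s3.png")[80:210,360:460],None,fx=4,fy=4,interpolation=2)
b=cv2.resize(cv2.imread("pics/s4.png")[80:210,360:460],None,fx=4,fy=4,interpolation=2)
cv2.imwrite("pics/s34.png",np.hstack([a,b]))
E
```

```text
0.7834000000000003
1.9417000000000009 [-0.4328147   0.16335477 -1.58588483]
2.5999999999999996 0.33508939530468185 [ 0.39312702 -0.34058718  0.27138286] [-0.7438491   0.02211964  1.51933724]
3.1083999999999996 0.3335250799184705 [-0.07517057  0.41852232 -3.90565171]
```

View pics/s34.png

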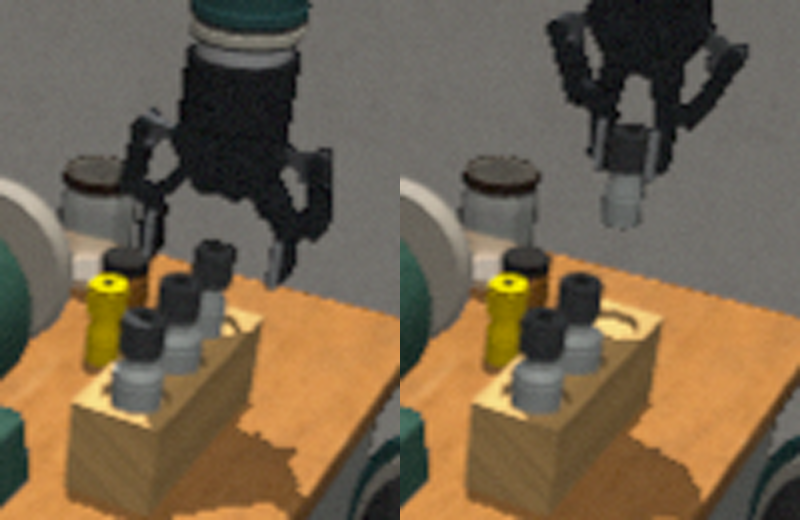

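The small socket is held: gap steady at 0.33, weight about 1 N extra, upright. Carrying it over the motor to hover above the work nut.

```bash
python3 - <<'E'
from h import *; from plant import *
t=current_time()
move_linear([.393,-.3405,.46],rate=.3)
goto([.564,.2100,.46],down(np.radians(85))); print(current_time()-t)
move_linear([.564,.2100,.209+.096],rate=.25); print(current_time()-t,current_time(),current_position(),current_finger_gap())
cv2.imwrite("pics/s5.png",camera("side"));cv2.imwrite("pics/t5.png",camera("top"))
a=cv2.resize(cv2.imread("pics/s5.png")[190:270,190:290],None,fx=8,fy=8,interpolation=2);cv2.imwrite("pics/s5c.png",a[:600])
print(current_force())
E
```

```text
2.558299999999999
3.3249999999999993 17.1417 [0.56480422 0.20981276 0.3062428 ] 0.33649543971685275
[ 0.16742022  0.36062226 -1.34480394]
```

View pics/s5c.png

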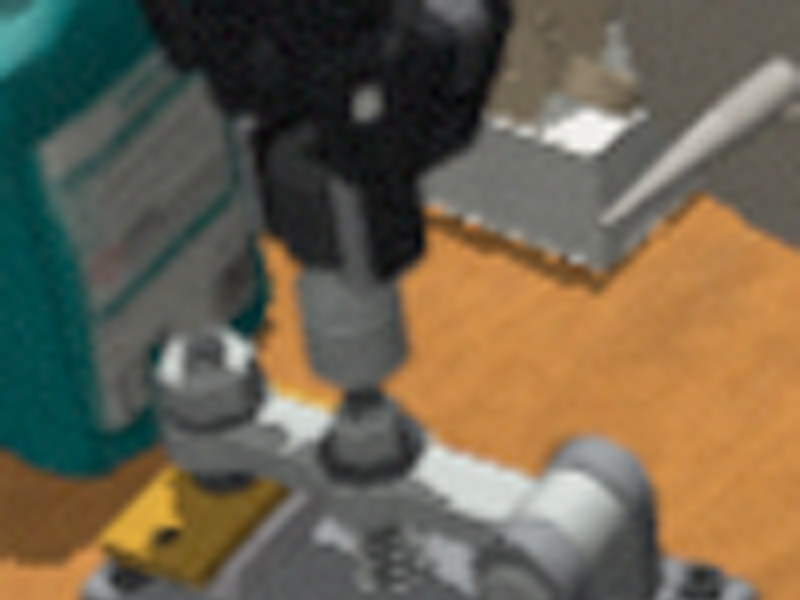

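The socket mouth (crop ≈(354,368)) is just above the thread end (≈(365,392)). Checking the lateral offset numerically.

```bash
python3 - <<'E'
from h import *
for P in((.5648,.2098,.0972),(.5648,.2098,.129),(.5639,.2099,.084),(.5648,.2098,.084)):
    print(P,(proj("side",P)[0]-[190,190])*8+3.5)
a=cv2.resize(cv2.imread("pics/s5.png")[222:252,215:255],None,fx=20,fy=20,interpolation=2)
cv2.imwrite("pics/s5d.png",a)
E
```

```text
(0.5648, 0.2098, 0.0972) [360.09811081 352.91125897]
(0.5648, 0.2098, 0.129) [343.92172657 258.2283218 ]
(0.5639, 0.2099, 0.084) [368.81539101 392.42993456]
(0.5648, 0.2098, 0.084) [366.60853017 391.00634623]
```

View pics/s5d.png

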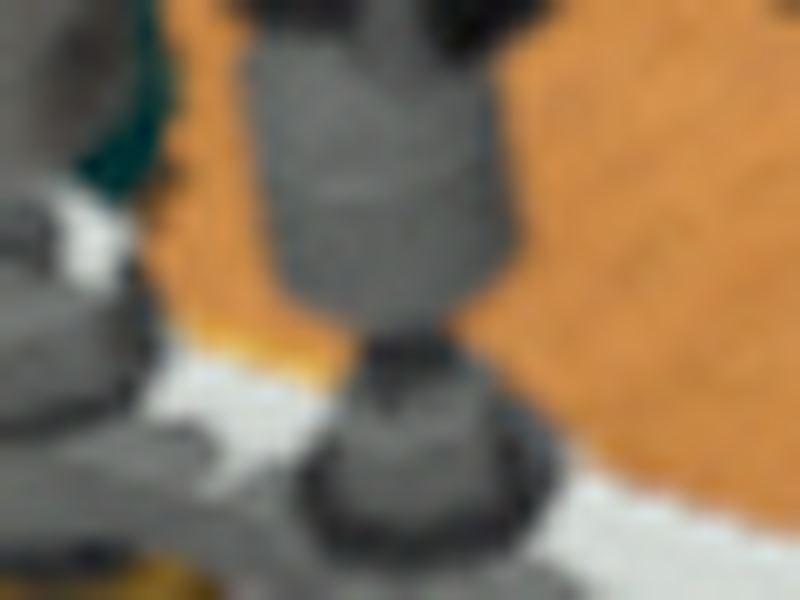

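The socket projection from the TCP matches the picture, and the thread end is about 1–2 mm further along +x/+y. I'll drop the mouth around the thread end, still above the nut, and centre by touch.

```bash
cat > m.py <<'E'
from h import *; from plant import *
OFF=.2094
def F(n=3):
    a=[]
    for _ in range(n): a.append(current_force()); 
    return np.mean(a,0)
E
python3 - <<'E'
from m import *
t=current_time()
move_linear([.565,.211,.096+OFF],rate=.1); dwell(.2)
f0=F(); p0=np.array(current_position()); print(f0,p0)
for z in(.089,.085,.083,.0815):
    move_linear([.565,.211,z+OFF],rate=.05); print(z,np.array(current_position())-[0,0,OFF],(F()-f0).round(2),round(current_time()-t,2))
    if (F()-f0)[2]>4: break
np.save("f0.npy",f0)
E
```

```text
[ 0.53202567  0.3905297  -1.91319497] [0.56498617 0.21104557 0.30562885]
0.089 [0.56459342 0.21086422 0.08800901] [-0.61 -0.52  0.41] 0.74
0.085 [0.56484402 0.21091933 0.08449178] [ 0.06 -0.28  1.11] 0.99
0.083 [0.56496291 0.21100701 0.08289709] [-0.72  0.09  0.6 ] 1.24
0.0815 [0.56494056 0.21099396 0.08140138] [-0.15  0.01  0.24] 1.49
```

```bash
python3 - <<'E'
from m import *
t=current_time(); f0=np.load("f0.npy"); Z=.0815+OFF
c=np.array([.565,.211])
for ax in(0,1):
    hit=[]
    for sg in(1,-1):
        for k in range(1,8):
            p=c.copy(); p[ax]+=sg*.001*k
            move_linear([*p,Z],rate=.03); f=(F()-f0); a=np.array(current_position())
            print(ax,sg,k,((a[:2]-[.565,.211])*1e3).round(2),f.round(1))
            if -sg*f[ax]>4: break
        hit.append(a[ax]+ f[ax]*0)
        move_linear([*c,Z],rate=.04)
    c[ax]=np.mean(hit)
    print("centre",c,hit,round(current_time()-t,1))
    move_linear([*c,Z],rate=.04)
print(current_time(),current_finger_gap())
E
```

```text
0 1 1 [1.1  0.02] [-0.5 -0.5  0.8]
0 1 2 [ 2.06 -0.  ] [-0.6 -0.5  0.3]
0 1 3 [ 3.06 -0.01] [-0.7 -1.   0.9]
0 1 4 [4.05 0.01] [-0.2 -0.7  0.3]
0 1 5 [ 4.87 -0.07] [-1.   0.1  1.9]
0 1 6 [ 5.43 -0.07] [-5.  -0.7  2.6]
0 -1 1 [-0.86  0.03] [-0.3 -0.6  0.9]
0 -1 2 [-2.01 -0.  ] [-0.  -1.2  0.2]
0 -1 3 [-2.91 -0.01] [-0.4 -0.1 -0.1]
0 -1 4 [-3.55 -0.03] [ 2.2 -1.2 -0.8]
0 -1 5 [-4.13 -0.09] [ 4.2 -1.1 -1.6]
centre [0.56564967 0.211     ] [np.float64(0.5704339862145567), np.float64(0.560865359820264)] 3.3
1 1 1 [0.59 1.09] [-0.6  0.4  0.9]
1 1 2 [0.64 2.06] [-1.2  0.8  1.1]
1 1 3 [0.64 2.95] [-1.7 -0.7  0.3]
1 1 4 [0.67 3.65] [ 0.7 -3.2  0.1]
1 1 5 [0.68 4.31] [-0.5 -6.4  0.9]
1 -1 1 [ 0.63 -0.82] [-0.2 -0.1  1.3]
1 -1 2 [ 0.63 -1.98] [-0.4  0.4  1.4]
1 -1 3 [ 0.65 -3.07] [-0.7  0.2  0.4]
1 -1 4 [ 0.66 -4.05] [-0.7 -0.8  0.9]
1 -1 5 [ 0.66 -4.78] [-0.5  1.6  0.4]
1 -1 6 [ 0.6  -5.48] [-0.3  4.4 -1. ]
centre [0.56564967 0.21041489] [np.float64(0.21530616912706152), np.float64(0.20552361863493673)] 6.9
25.8833 0.33179070656231374
```

Touch-centred at (0.5658, 0.2104), with half-ranges of 4.0 and 3.9 mm, which is consistent with a 12 mm thread in an 18.8 mm hex. Now pressing lightly and turning to find the flats.

```bash
python3 - <<'E'
from m import *
t=current_time(); f0=np.load("f0.npy"); c=[.5658,.2104]
def st(l):
    a=np.array(current_position());f=F()-f0; print(l,((a[:2]-c)*1e3).round(1),round((a[2]-OFF)*1e3,2),f.round(1),round(current_time()-t,2)); return a[2]-OFF,f
move_linear([*c,.0815+OFF],rate=.05)
for z in(.080,.079,.078,.077,.076,.075):
    move_linear([*c,z+OFF],rate=.05); m,f=st(z)
    if f[2]>6: break
if f[2]>6:
    for d in range(81,54,-4):
        move_linear([*c,z+OFF],frame=down(np.radians(d))); m,f=st(d)
        if f[2]<3 : break
print(current_time(),current_finger_gap())
E
```

```text
0.08 [-0.1 -0. ] 79.8 [-0.  -0.6  1.2] 0.5
0.079 [-0.1 -0. ] 78.86 [-0.3  0.   0.1] 0.75
0.078 [-0.1  0. ] 77.9 [-0.1  0.2  1. ] 1.0
0.077 [-0.  0.] 76.91 [-0.2 -0.1  1.2] 1.25
0.076 [-0.1 -0. ] 75.89 [-0.5 -1.5  1.1] 1.5
0.075 [-0.  0.] 74.91 [-0.6 -0.6  0.9] 1.75
27.6333 0.33368159464169644
```

It's already dropping past the nut top (79 mm) with no resistance. Continuing down to the washer (67 mm).

```bash
python3 - <<'E'
from m import *
t=current_time(); f0=np.load("f0.npy"); c=[.5658,.2104]
def st(l):
    a=np.array(current_position());f=F()-f0; print(l,((a[:2]-c)*1e3).round(1),round((a[2]-OFF)*1e3,2),f.round(1),round(current_time()-t,2),np.round(current_wrist_torque(),2)); return a[2]-OFF,f
for z in(.0735,.072,.0705,.069,.068,.067,.066,.065,.064):
    move_linear([*c,z+OFF],rate=.05); m,f=st(z)
    if f[2]>10: break
print(current_time(),current_finger_gap())
cv2.imwrite("pics/s6.png",camera("side"));cv2.imwrite("pics/t6.png",camera("top"))
a=cv2.resize(cv2.imread("pics/s6.png")[200:300,190:290],None,fx=6,fy=6,interpolation=2);cv2.imwrite("pics/s6c.png",a)
E
```

```text
0.0735 [-0.1 -0. ] 73.31 [-0.2  0.3  0.4] 0.25 [-0.02  0.   -0.02]
0.072 [-0.1 -0. ] 71.84 [-0.7 -1.  -0.1] 0.5 [-0.04 -0.    0.01]
0.0705 [-0.1 -0. ] 70.36 [-1.6  0.3  0.3] 0.75 [-0.    0.01 -0.06]
0.069 [-0.1 -0. ] 68.83 [-0.3 -0.1  0.9] 1.0 [0.01 0.02 0.  ]
0.068 [-0. -0.] 67.92 [-0.4 -0.5  1. ] 1.25 [-0.05  0.01  0.01]
0.067 [0.1 0. ] 67.05 [ 0.1 -0.2  0.8] 1.5 [-0.01 -0.04  0.04]
0.066 [0.2 0.1] 66.95 [-3.4 -0.8  7.2] 1.75 [-0.07  0.46  0.04]
0.065 [0.2 0.1] 66.91 [-4.3 -0.9 12. ] 2.0 [-0.17  0.9   0.05]
29.6333 0.33267691643283703
```

View pics/s6c.png

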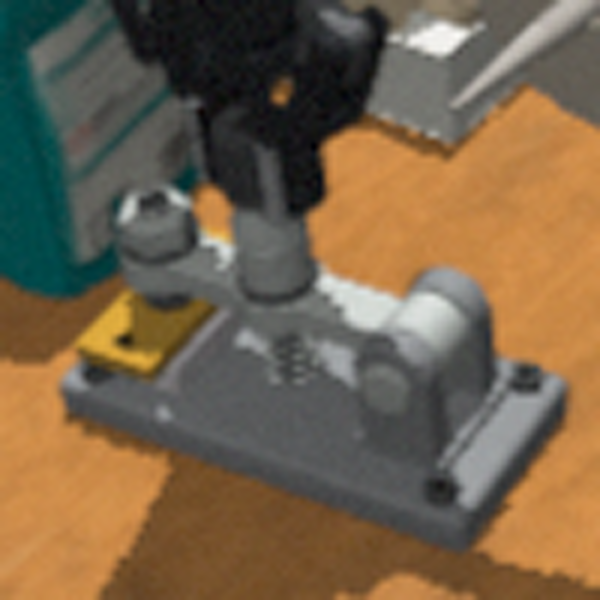

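The mouth stopped at 66.9 mm, on the washer, and the picture shows the socket upright, covering the nut, with the pin head still against the ear. I'll ease the push, recheck and hand in.

```bash
python3 - <<'E'
from m import *
f0=np.load("f0.npy")
move_linear([.5658,.2104,.0662+OFF],rate=.05); dwell(.5)
print(np.array(current_position())-[0,0,OFF],F()-f0,current_finger_gap(),current_eef_rot(),current_time())
sign_off()
E
```

```text
[0.56608834 0.21051963 0.06692147] [-1.79290437 -0.22292824  7.42349085] 0.3335472483176106 [2.31600712e+00 2.12219055e+00 1.29702548e-03] 30.4833
the job is handed in; nothing more can be done
```

The job is done and handed in at 30.5 s. The pin is home, and the small socket is fully seated on the clamp nut and still held upright.

- **Pin:** I pushed it with closed fingers. The force rose to about 15 N at the home position. Both pictures then showed the head against the fork ear and the shank end out on the far side.
- **Socket:** The small socket, tried first as asked, was the right one, so nothing had to go back in the rack. I centred it by touch on the thread end. It passed the nut's top without resistance, with no turning needed, and stopped on the washer with its mouth at 66.9 mm against a nominal 67 mm.
- **Last checks:** I was pressing with about 7 N and the grip gap was steady at 0.33. The pin head was still against the ear in the last picture.
- **Disagreement:** The nut centre I saw in the pictures was about 2 mm off the one found by touch, so I used the touch value. No check failed.
- **Loose tools:** I didn't touch the pliers, screwdriver, brush or look-alikes, but I took no separate last look at them.

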